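# Gauge three blind bores with a depth rod

### The job

One of the three blind bores in the aluminium block goes deeper than the others, and you cannot see which. Take the depth rod from its stand and gauge the bores in turn, from the one at the robot's right-hand end of the block to the left: lower the rod gently until it bottoms, press it there for a moment (about 10 N for half a second) and read how far it went; then leave it standing free, fully home, in the deepest bore. Never put more than 25 N on the block, keep the gripper itself off it, and do not disturb the small brass sleeves around it.

Things in the scene. Friction and masses are not known exactly. Their poses are not given: they have to be found in the camera images.
- block: Fixed aluminium block, 70 (x) by 150 (y) by 65 mm high. Origin at the centre of its underside on the table, z up, y along its row of three blind bores. All three bores are 13.5 mm wide with a 1.5 mm chamfer, vertical, and look alike. A hard loose slug fills the lower part of each: one bore is open to 45 mm below the top face, the others to 37 mm and 29 mm; which is which changes from run to run.
- block_hole0 (a point): Centre of the mouth of a bore, on the block's top face (65 mm above the table), at y = -45 mm in the block's frame: the right-hand end as the robot sees it.
- block_hole1 (a point): Centre of the mouth of a bore, on the block's top face (65 mm above the table), at y = 0 mm in the block's frame: the middle.
- block_hole2 (a point): Centre of the mouth of a bore, on the block's top face (65 mm above the table), at y = 45 mm in the block's frame: the left-hand end.
- stand: Fixed black plastic stand, 64 by 64 by 40 mm high, with one upright hole 14 mm wide and 32 mm deep in the middle in which the depth rod stands at the start. Origin at the centre of its underside on the table.
- rod: Loose steel depth rod, about 0.17 kg, 125 mm long: a round shaft, 12 mm thick, 85 mm showing, below a ribbed round grip 26 mm thick, 40 mm long. The shaft is sprung: it slides up to 6 mm into the grip, from 3 N on, 2.5 N per mm, then is solid (18 N). Frame fixed to the grip: origin at the lower end of the relaxed shaft, z up along the rod. It starts upright in the stand, lower end 8 mm above the table.
- rod_tip (a point): Centre of the rod's lower end (the rod's origin while the spring is relaxed).
- rod_grip (a point): Middle of the rod's grip, on its axis, 105 mm above the lower end; pinch it here from above, any yaw.
- sleeve0: Small loose brass sleeve standing on the table close to the block, 19 mm wide, 30 mm high; a bystander. Origin at the centre of its underside.
- sleeve1: Small loose brass sleeve standing on the table close to the block, 19 mm wide, 30 mm high; a bystander. Origin at the centre of its underside.
- sleeve2: Small loose brass sleeve standing on the table close to the block, 19 mm wide, 30 mm high; a bystander. Origin at the centre of its underside.
Not all that is in view belongs to the job. Of the things shaped like the stand, the black one is meant. Several things have the shape of the rod; the one meant has the colours described above.

How it is judged:
On the way, in this order (a step that is already met when the one before it is completed fails the run):
1. the rod is drawn clear of its stand (height (world z) of rod_tip above 0.05 m and horizontal distance between rod_tip and stand above 0.05 m), for 0.1 s.
2. the rod is pressed onto the bottom of the first bore from the right, with 4 N or more on the block, for 0.3 s (z of rod_tip in the frame of block below 0.0375 m and horizontal distance between rod_tip and block_hole0 below 0.004 m and angle between rod's own z axis and vertical below 0.1 rad and contact force between block and anything else above 4 N), for 0.3 s.
3. the rod is pressed onto the bottom of the second bore from the right, with 4 N or more on the block, for 0.3 s (z of rod_tip in the frame of block below 0.0375 m and horizontal distance between rod_tip and block_hole1 below 0.004 m and angle between rod's own z axis and vertical below 0.1 rad and contact force between block and anything else above 4 N), for 0.3 s.
4. the rod is pressed onto the bottom of the third bore from the right, with 4 N or more on the block, for 0.3 s (z of rod_tip in the frame of block below 0.0375 m and horizontal distance between rod_tip and block_hole2 below 0.004 m and angle between rod's own z axis and vertical below 0.1 rad and contact force between block and anything else above 4 N), for 0.3 s.
At the end, for the whole second after the job is handed in: the rod stands released and at rest in the deepest bore, on its bottom (lower end at least 42.5 mm below the block's top face, within 4 mm of a bore's axis, leaning less than 0.1 rad) (z of rod_tip in the frame of block below 0.0225 m and (horizontal distance between rod_tip and block_hole0 below 0.004 m or horizontal distance between rod_tip and block_hole1 below 0.004 m or horizontal distance between rod_tip and block_hole2 below 0.004 m) and angle between rod's own z axis and vertical below 0.1 rad and linear speed of rod below 0.01 m/s and contact force between the fingers and rod below 0.1 N); the robot touches nothing.
It fails at once if the block is loaded with more than 25 N (contact force between block and anything else above 25 N).
It fails at once if the arm or gripper itself presses on the block (contact force between any of the fingers, the arm and block above 1 N).
It fails at once if a brass sleeve beside the block is moved by more than 15 mm (distance of any of sleeve0, sleeve1, sleeve2 from where it was at the start of the episode above 0.015 m).
It also fails if it takes over 67 s, if anything falls off the work surface, if the arm or the gripper's body presses on something with over 40 N, if the wrist force passes 120 N, or if a joint passes its speed limit or range.

### The arm

A 6-joint arm with a two-finger parallel gripper is mounted at the origin on the work surface. World frame = base frame: x ahead of the robot, y to its left, z up, the work surface at z = 0. Lengths are in m, angles in rad, forces in N, time in s.
With the tool pointing down it reaches from about 0.25 to 0.725 m from the base axis. Payload 4 kg.
Tool frame: the origin (TCP) lies midway between the tips of the shut fingers; the grasp point (between the pads) lies bot.tcp_to_grasp behind it (bot.tcp_to_grasp is the distance from the TCP to the grasp point, in m); z points along the fingers, y is the line along which they close (so a half turn about z gives the same grasp; the last joint's range is limited). The gripper opens to 85 mm and grips with 20 to 120 N. Pads are 22 mm wide; open, the fingers measure 114 mm over their backs; the gripper's body (76 mm by 85 mm) begins 54 mm behind the grasp point. The pads swing forward as they close: fully open they stand 13 mm farther back than shut.
Start: joints at [-1.204, 0.241, 0.005, 1.335, 0, 1.571], TCP at [0.179, -0.467, 0.231] pointing down, gripper open.
Joint ranges: [-2.72, 2.72], [-1.05, 1.87], [-1.09, 1.28], [-1.99, 2.15], [-1.42, 1.44], [-3.14, 3.14]. Speed limits (rad/s): [2.79, 2.79, 3.14, 3.14, 3.14, 3.14].

### API

Orientations are given as a unit quaternion [x, y, z, w].
In Python, from workcell import readout, camera, bot gives the robot as it stands. The module is installed in compiled form; this text tells all that it offers.
- The arm moves only by the tool jog_arm, never from a script. Its argument "motion" is a list of rows, each an object of numbers: "x", "y", "z": the shift along the tool's x, y, z in mm; "spin": the turn about the tool's z in degrees; "fingers": the closure, from -1 (fully open) to 1 (shut). A call has 1 to 8 rows; each row is the pose to reach, as a shift and turn from the pose commanded when the call began, along the tool's axes at that moment; what a row does not reach only later rows make up. A row lasts 1/8 s, in which the tool goes at most 62.5 mm and 10.7 degrees, less where a joint would pass 70% of its speed; a pose out of reach is approached as far as the arm can. A call with a gripper value outside its range is refused whole. The fingers move at their own pace and stop on an object; the grip force is fixed at half the most. Time passes only in rows, so rows that repeat a pose let the fingers close. It gives the time, the measured TCP pose, the force, the opening and the grip force at its end, in the units of the state.
- readout.get_obs(): the state, without advancing time (a new reading comes with each control period).
- camera(name): name is "scene" or "top" or "wrist"; returns a dict with "pixels" (400x640x3 uint8, red, green, blue), "K" (3x3 intrinsics, pixels), "rvec" (rotation vector, rad) and "tvec" (3), from world to camera coordinates, as OpenCV has them. Camera axes: x right, y down, z forward; pixel columns grow to the right and rows downward; lengths in m; the calibration is good to about 2 mm. A picture is of the moment at which its call begins. There is no depth.
- bot.job_done(): hands the job in; it is judged then, once.
The state is a dict: "clock": time; "joint_pos": joint angles; "joint_vel": joint speeds; "tau": joint torques, N m; "eef_pos": TCP position; "tool_rot": TCP orientation; "ft_force": force on the tool from outside, world axes, zero at the start; "ft_torque": the same for the moment, N m; "grip_width": finger opening in m; "grasp_force": force on a finger pad.
Only numpy, scipy, OpenCV 4.12 (cv2) and the standard library are available. Lean on these libraries where they do the work, as an engineer would, in place of code of your own. Each camera call takes 0.05 s, during which the arm holds its last target. There are 200 camera calls.

## Working session

There is one attempt and no reset: what is moved stays moved. The work goes in short steps, Python scripts to look and compute and a tool call to move; the robot and the scene stay as the last step left them, time stands still between calls to the robot, and variables do not carry over. Pictures are saved under pics/ and viewed, at most 10 in all, crops included, and the job is handed in when it is done.

Besides the shell and the picture viewer there is one more tool, called after "Request:" by a JSON object that holds its "method" and its "body". jog_arm: Moves the arm, as the interface text tells. Its arguments: {"type":"object","properties":{"motion":{"type":"array"}},"required":["motion"]}

```bash
mkdir -p pics; python3 - <<'E'
from workcell import readout, camera, bot
import cv2,pickle
d={}
for n in("scene","top"):
    c=camera(n);d[n]=c;cv2.imwrite(f"pics/{n}0.png",c["pixels"][:,:,::-1])
    R,_=cv2.Rodrigues(c["rvec"]);print(n,c["K"],-R.T@c["tvec"],R.round(3))
pickle.dump(d,open("d.pkl","wb"))
o=readout.get_obs();print(o,bot.tcp_to_grasp)
E
```

```text
scene [[449.99667703   0.         323.54721738]
 [  0.         449.99667703 197.93008366]
 [  0.           0.           1.        ]] [ 1.12772466 -0.34860178  0.6950396 ] [[ 0.443  0.896 -0.007]
 [ 0.582 -0.294 -0.759]
 [-0.682  0.332 -0.652]]
top [[415.96763695   0.         320.61237902]
 [  0.         415.96763695 195.47534848]
 [  0.           0.           1.        ]] [ 0.35457522 -0.03974904  0.98138804] [[-0.025 -0.999 -0.025]
 [-0.99   0.029 -0.137]
 [ 0.138  0.022 -0.99 ]]
{'clock': 0.1, 'joint_pos': array([-1.20404886e+00,  2.41353401e-01,  3.88316065e-03,  1.33525045e+00,
       -8.73149334e-06,  1.57080945e+00]), 'joint_vel': array([-0.00017198, -0.00163719,  0.00479558, -0.00206823,  0.00117348,
       -0.00169229]), 'tau': array([ 2.71006029e-04, -3.73136616e+01,  2.53010809e+01,  1.08266092e-02,
        3.30533408e-05,  1.93785660e-06]), 'eef_pos': array([ 0.17908207, -0.46621396,  0.23050338]), 'tool_rot': array([ 9.83234838e-01,  1.82341241e-01, -1.79750754e-04, -9.45254280e-04]), 'ft_force': array([-0.35597866, -0.43936391,  0.60675047]), 'ft_torque': array([ 0.0044738 ,  0.03786301, -0.03819222]), 'grasp_force': 0.0, 'grip_width': 0.08527718501631866} 0.0187
```

View pics/top0.png

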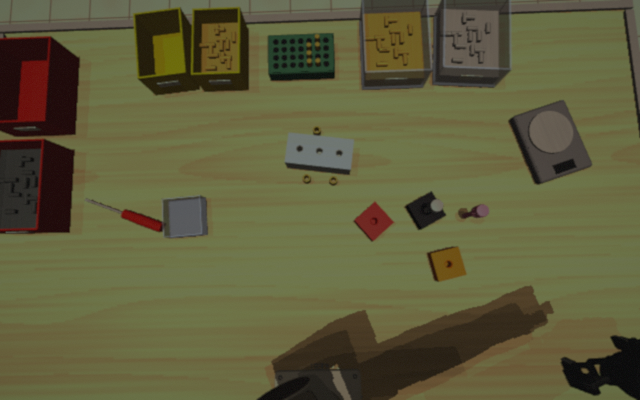

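View pics/scene0.png

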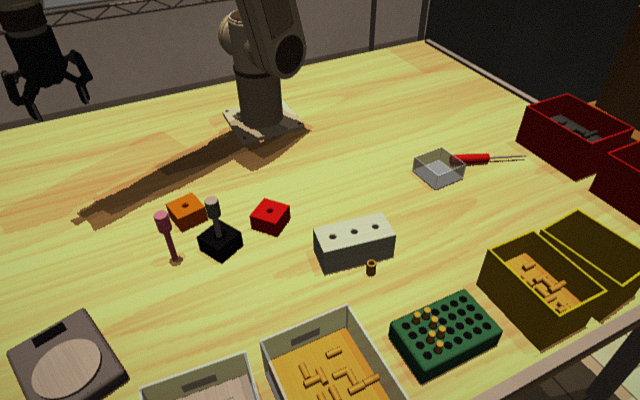

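Top view: the white block has bores at (300,148), (320,151) and (340,153), the last being hole0. The sleeves are at (317,131), (307,180) and (333,181), the black stand at (425,210) and the steel grip at (437,206). The pink rod at (475,212) is a decoy. The scene view agrees: bores at about (333,237), (354,231) and (375,226), grip at (212,203).

```bash
cat > h.py <<'E'
import cv2,numpy as np,pickle
def ray(c,u,v):
    R,_=cv2.Rodrigues(c["rvec"]);o=-R.T@np.ravel(c["tvec"])
    p=cv2.undistortPoints(np.array([[[u,v]]],float),c["K"],None)[0,0]
    return o,R.T@np.array([p[0],p[1],1])
def onz(c,u,v,z):
    o,d=ray(c,u,v);return o+d*(z-o[2])/d[2]
def dark(c,u,v,r=7):
    "centroid of dark blob near pixel"
    g=cv2.cvtColor(c["pixels"],cv2.COLOR_RGB2GRAY).astype(float)
    w=g[v-r:v+r+1,u-r:u+r+1];bg=np.median(w);m=np.clip(bg-20-w,0,None)
    yy,xx=np.mgrid[v-r:v+r+1,u-r:u+r+1]
    return (m*xx).sum()/m.sum(),(m*yy).sum()/m.sum()
def blob(m):
    n,l,s,ce=cv2.connectedComponentsWithStats(m.astype(np.uint8));i=1+np.argmax(s[1:,4]);return ce[i],s[i]
E
python3 - <<'E'
from h import *
d=pickle.load(open("d.pkl","rb"))
for n,px in(("top",[(340,153),(320,151),(300,148)]),("scene",[(333,237),(354,231),(375,226)])):
    P=np.array([onz(d[n],*dark(d[n],*p,5),.065) for p in px]);v=P[2]-P[0]
    print(n,P[:,:2].round(4).tolist(),"span",np.linalg.norm(v),"yaw",np.degrees(np.arctan2(-v[0],v[1])))
t,s=d["top"],d["scene"]
# rod grip: light grey on dark
for n,(x0,x1,y0,y1) in(("top",(400,460,185,235)),("scene",(190,250,188,270))):
    im=d[n]["pixels"][y0:y1,x0:x1];
    h=cv2.cvtColor(im,cv2.COLOR_RGB2HSV)
    m=(h[...,1]<60)&(h[...,2]>75);c,st=blob(m);print(n,"grip",c+[x0,y0],st[:2]+[x0,y0],st[2:])
    mk=(h[...,2]<60);c,st=blob(mk);print("stand",c+[x0,y0],st[:2]+[x0,y0],st[2:])
    big=cv2.resize(im,None,fx=6,fy=6,interpolation=0)[:,:,::-1];cv2.imwrite(f"pics/c_{n}.png",cv2.resize(big,(360,400)))
cv2.imwrite("pics/c.png",np.hstack([cv2.imread("pics/c_top.png"),cv2.imread("pics/c_scene.png")]))
for u,v in((317,131),(307,180),(333,181)): print("sleeve",onz(t,u,v,.03).round(3))
E
```

```text
top [[0.5789, -0.0632], [0.5861, -0.0183], [0.5913, 0.026]] span 0.09005557012488222 yaw -7.937829784941197
scene [[0.579, -0.0635], [0.5857, -0.019], [0.5922, 0.0255]] span 0.09000112179256123 yaw -8.442563845484017
top grip [436.54237288 204.88135593] [431 199] [ 12  12 118]
stand [423.35676393 210.92307692] [405 192] [ 40  38 754]
scene grip [215.         198.66666667] [214 198] [3 2 3]
stand [218.9797486  236.96368715] [197 202] [  46   61 1432]
sleeve [ 0.641 -0.014  0.03 ]
sleeve [0.524 0.012 0.03 ]
sleeve [ 0.52  -0.048  0.03 ]
```

View pics/c.png

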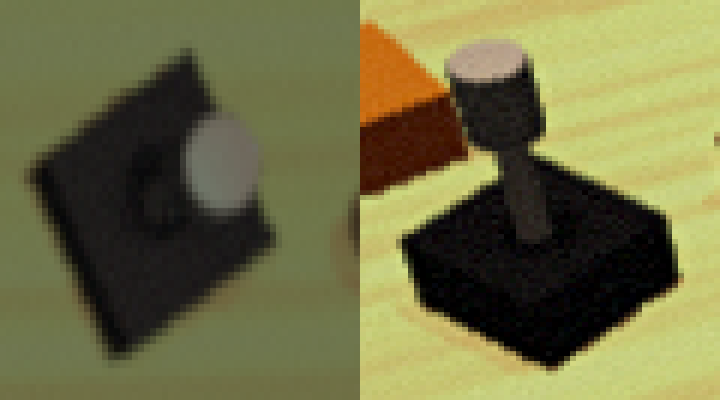

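```bash
cat >> h.py <<'E'
from scipy.spatial.transform import Rotation as Ro
def shift(o,p):
    "tool-frame mm shift from measured TCP to world p"
    return (Ro.from_quat(o["tool_rot"]).inv().apply(np.array(p)-o["eef_pos"])*1000).round(1)
def tri(obs):
    A=np.zeros((3,3));b=np.zeros(3)
    for c,u,v in obs:
        o,d=ray(c,u,v);d/=np.linalg.norm(d);M=np.eye(3)-np.outer(d,d);A+=M;b+=M@o
    return np.linalg.solve(A,b)
E
python3 - <<'E'
from h import *
from workcell import readout
d=pickle.load(open("d.pkl","rb"));t,s=d["top"],d["scene"]
a,b=(436.5,204.9),(211.2,200.3)
print(onz(t,*a,.133),onz(s,*b,.133),tri([(t,*a),(s,*b)]))
# stand hole (crop top 163/6, 187/8 ; rod foot in scene crop 533,240)
print("foot",onz(s,190+(533-360)/6,188+240/400*82,.04))
print("stand",onz(t,400+155/6,185+203/8,.04), "pink", onz(t,482,211,.125),onz(t,462,213,0))
o=readout.get_obs();p=onz(t,*a,.133);print(shift(o,[p[0],p[1],.2]),shift(o,[p[0],p[1],.093]))
E
```

```text
[ 0.44631328 -0.25689267  0.133     ] [ 0.44867869 -0.25701942  0.133     ] [ 0.44656799 -0.25701852  0.13138494]
foot [ 0.45571931 -0.25927894  0.04      ]
stand [ 0.44461416 -0.25597872  0.04      ] pink [ 0.43200478 -0.3506661   0.125     ] [ 0.43989626 -0.34917713  0.        ]
[324.5 -99.5  30.7] [324.5 -99.3 137.7]
```

Request:
{"method": "jog_arm", "body": {"motion": [{"x": 45,"y": -14},{"x": 95,"y": -29},{"x": 145,"y": -44},{"x": 195,"y": -60},{"x": 245,"y": -75},{"x": 290,"y": -89},{"x": 325,"y": -99.5},{"x": 325,"y": -99.5}]}}

```text
validation failed for argument at $.mo...
```

```bash
python3 - <<'E'
from h import *
from workcell import readout,camera
o=readout.get_obs();print(o["clock"],o["eef_pos"],o["tool_rot"],shift(o,[.4468,-.257,.093]))
c=camera("wrist");cv2.imwrite("pics/w1.png",c["pixels"][:,:,::-1])
R,_=cv2.Rodrigues(c["rvec"]);print(-R.T@c["tvec"])
for p in([.4468,-.257,.133],[.4468,-.257,.04]):print(cv2.projectPoints(np.array([p]),c["rvec"],c["tvec"],c["K"],None)[0])
E
```

```text
0.1 [ 0.17908207 -0.46621396  0.23050338] [ 9.83234838e-01  1.82341241e-01 -1.79750754e-04 -9.45254280e-04] [324.9 -99.  137.7]
[ 0.24998854 -0.43964573  0.37334642]
[[[ 113.45132134 -455.58829636]]]
[[[ 190.43744714 -254.99582019]]]
```

View pics/w1.png

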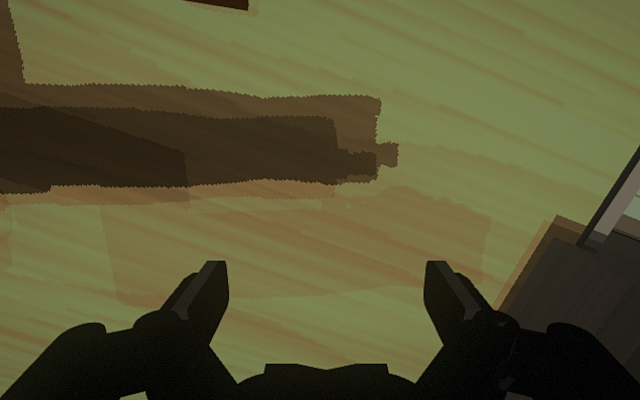

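The move was refused by validation, so the wrist view shows only the fingers over bare table at the start pose. I'll retry with every key in each row.

Request:
{"method": "jog_arm", "body": {"motion": [{"x": 45,"y": -14,"z": 0,"spin": 0,"fingers": -1},{"x": 95,"y": -29,"z": 0,"spin": 0,"fingers": -1},{"x": 145,"y": -44,"z": 0,"spin": 0,"fingers": -1},{"x": 195,"y": -60,"z": 0,"spin": 0,"fingers": -1},{"x": 245,"y": -75,"z": 0,"spin": 0,"fingers": -1},{"x": 290,"y": -89,"z": 0,"spin": 0,"fingers": -1},{"x": 325,"y": -99,"z": 0,"spin": 0,"fingers": -1},{"x": 325,"y": -99,"z": 0,"spin": 0,"fingers": -1}]}}

```text
clock: 1.15
eef_pos: [0.4487, -0.2561, 0.2307]
tool_rot: [0.983, 0.184, -0.0, -0.0]
ft_force: [0.1, -0.9, -0.2]
grip_width: 0.0853
grasp_force: 0.0
```

```bash
python3 - <<'E'
from h import *
from workcell import readout,camera
o=readout.get_obs();print(o["clock"],o["eef_pos"],shift(o,[.4468,-.257,.093]))
c=camera("wrist");cv2.imwrite("pics/w2.png",c["pixels"][:,:,::-1])
for p in([.4468,-.257,.133],[.4468,-.257,.04]):print(cv2.projectPoints(np.array([p]),c["rvec"],c["tvec"],c["K"],None)[0])
pickle.dump(c,open("w.pkl","wb"))
E
```

```text
1.15 [ 0.44866206 -0.25610115  0.23069358] [ -2.    0.3 137.7]
[[[325.81108363 207.29539956]]]
[[[325.89067248 179.22198086]]]
```

View pics/w2.png

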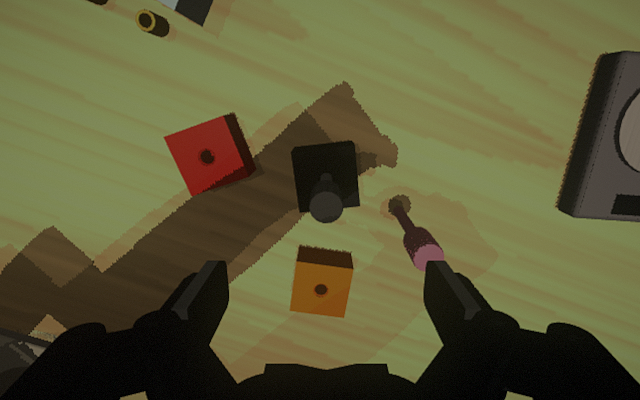

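The wrist view shows the steel grip top at (326,207), where it was predicted (325.8,207.3), and the pink decoy clear to the right at (427,255). I'll descend now.

Request:
{"method": "jog_arm", "body": {"motion": [{"x": -2,"y": 0,"z": 25,"spin": 0,"fingers": -1},{"x": -2,"y": 0,"z": 60,"spin": 0,"fingers": -1},{"x": -2,"y": 0,"z": 95,"spin": 0,"fingers": -1},{"x": -2,"y": 0,"z": 125,"spin": 0,"fingers": -1},{"x": -2,"y": 0,"z": 138,"spin": 0,"fingers": -1},{"x": -2,"y": 0,"z": 138,"spin": 0,"fingers": 1},{"x": -2,"y": 0,"z": 138,"spin": 0,"fingers": 1},{"x": -2,"y": 0,"z": 138,"spin": 0,"fingers": 1}]}}

```text
clock: 2.2
eef_pos: [0.4462, -0.2591, 0.0946]
tool_rot: [0.983, 0.182, 0.001, 0.001]
ft_force: [0.2, 0.6, 0.2]
grip_width: 0.032
grasp_force: 0.0
```

Request:
{"method": "jog_arm", "body": {"motion": [{"x": 0,"y": 0,"z": 0,"spin": 0,"fingers": 1},{"x": 0,"y": 0,"z": 0,"spin": 0,"fingers": 1},{"x": 0,"y": 0,"z": 0,"spin": 0,"fingers": 1}]}}

```text
clock: 2.58
eef_pos: [0.446, -0.2588, 0.094]
tool_rot: [0.983, 0.182, 0.001, 0.001]
ft_force: [-1.0, -0.5, 4.1]
grip_width: 0.0244
grasp_force: 58.6
```

Request:
{"method": "jog_arm", "body": {"motion": [{"x": 0,"y": 0,"z": -20,"spin": 0,"fingers": 1},{"x": 0,"y": 0,"z": -50,"spin": 0,"fingers": 1},{"x": 0,"y": 0,"z": -85,"spin": 0,"fingers": 1},{"x": 10,"y": -7,"z": -100,"spin": 0,"fingers": 1},{"x": 30,"y": -21,"z": -100,"spin": 0,"fingers": 1},{"x": 50,"y": -35,"z": -100,"spin": 0,"fingers": 1},{"x": 70,"y": -49,"z": -100,"spin": 0,"fingers": 1},{"x": 90,"y": -63,"z": -100,"spin": 0,"fingers": 1}]}}

```text
clock: 3.58
eef_pos: [0.5067, -0.1657, 0.1918]
tool_rot: [0.983, 0.183, -0.001, -0.001]
ft_force: [-0.2, 0.4, -1.9]
grip_width: 0.0246
grasp_force: 59.3
```

Request:
{"method": "jog_arm", "body": {"motion": [{"x": 25,"y": -17,"z": 0,"spin": 0,"fingers": 1},{"x": 50,"y": -35,"z": 0,"spin": 0,"fingers": 1},{"x": 75,"y": -52,"z": 0,"spin": 0,"fingers": 1},{"x": 95,"y": -66,"z": 0,"spin": 0,"fingers": 1},{"x": 104,"y": -71,"z": 0,"spin": 0,"fingers": 1},{"x": 104,"y": -71,"z": 0,"spin": 0,"fingers": 1},{"x": 104,"y": -71,"z": 0,"spin": 0,"fingers": 1},{"x": 104,"y": -71,"z": 0,"spin": 0,"fingers": 1}]}}

```text
clock: 4.58
eef_pos: [0.5779, -0.0646, 0.1934]
tool_rot: [0.983, 0.182, -0.0, 0.0]
ft_force: [1.2, -0.3, -1.7]
grip_width: 0.0243
grasp_force: 59.3
```

```bash
python3 - <<'E'
from h import *
from workcell import readout,camera
o=readout.get_obs();print(o["clock"],o["eef_pos"],o["ft_force"],o["grip_width"])
d={n:camera(n) for n in("top","scene","wrist")};pickle.dump(d,open("d2.pkl","wb"))
q=o["eef_pos"]-[0,0,.0187+.105]
L=[]
for n in d:
    c=d[n];p=cv2.projectPoints(q[None],c["rvec"],c["tvec"],c["K"],None)[0].ravel();print(n,p)
    x,y=np.clip(p.astype(int),40,[600,360]);im=c["pixels"][y-40:y+40,x-40:x+40,::-1];print("crop",x-40,y-40)
    L.append(cv2.resize(im,(260,260),interpolation=cv2.INTER_CUBIC))
cv2.imwrite("pics/c2.png",cv2.convertScaleAbs(np.hstack(L),alpha=1.5))
E
```

```text
4.575 [ 0.57792493 -0.06463316  0.19335644] [ 1.1720859  -0.32248814 -1.66524496] 0.024316096723842637
top [339.51384575 152.2651446 ]
crop 299 112
scene [331.52060543 234.49695145]
crop 291 194
wrist [325.53102618 195.44165514]
crop 285 155
```

View pics/c2.png

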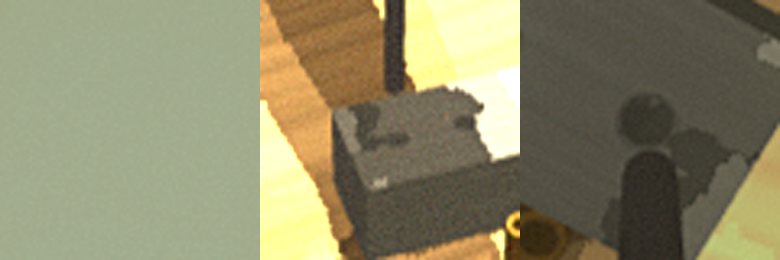

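The top view is blocked by the arm. Scene shows the shaft's lower end at about (332.5,221). Wrist shows the shaft end near (325,201), with the bore mouth at about (323.5,192) behind it. I'll compare these with the predicted rim and bore projections.

```bash
cat >> h.py <<'E'
def proj(c,P):return cv2.projectPoints(np.atleast_2d(P).astype(float),c["rvec"],c["tvec"],c["K"],None)[0][:,0]
th=np.linspace(0,2*np.pi,72,endpoint=False);circ=np.c_[np.cos(th),np.sin(th),0*th]
E
python3 - <<'E'
from h import *
d=pickle.load(open("d2.pkl","rb"));e=np.array([.57792,-.06463,.19336])
w=d["wrist"];s=d["scene"]
print("cam",[(-cv2.Rodrigues(c["rvec"])[0].T@c["tvec"]).round(3) for c in(w,s)])
for n,c in(("wrist",w),("scene",s)):
  for z in(.1071,.135):
    r=proj(c,e*[1,1,0]+[0,0,z]+.006*circ);print(n,z,"rim x",r[:,0].min(),r[:,0].max(),"y",r[:,1].min(),r[:,1].max())
print("hole0 pred",proj(w,[.579,-.0634,.065]),"meas dark",dark(w,323,192,9), onz(w,*dark(w,323,192,9),.065))
def edges(c,rows,x0,x1):
    g=cv2.GaussianBlur(cv2.cvtColor(c["pixels"],cv2.COLOR_RGB2GRAY),(3,3),0).astype(int)
    for v in rows:
        dd=np.diff(g[v,x0:x1]);print(v,x0+dd.argmin()+.5,x0+dd.argmax()+.5,g[v,x0:x1:2].tolist())
edges(w,[206,212,218],305,348);edges(s,[205,212,216,219],322,344)
g=cv2.cvtColor(w["pixels"],cv2.COLOR_RGB2GRAY);print(g[184:214,325].tolist());g=cv2.cvtColor(s["pixels"],cv2.COLOR_RGB2GRAY);print(g[208:232,332].tolist())
E
```

```text
cam [array([ 0.649, -0.038,  0.336]), array([ 1.128, -0.349,  0.695])]
wrist 0.1071 rim x 317.15910188278656 333.8078203303643 y 201.70171435064267 217.51231761693688
wrist 0.135 rim x 316.08510930858984 334.80259663713764 y 214.49471604422305 232.04678619193746
scene 0.1071 rim x 328.4375308033324 334.7695565643188 y 218.37339937371414 222.7407902744048
scene 0.135 rim x 328.4334770207584 334.90346825738715 y 207.46117044037524 211.80452685059677
hole0 pred [[324.61952866 192.26920801]] meas dark (np.float64(nan), np.float64(nan)) [nan nan nan]
206 316.5 345.5 [53, 53, 53, 53, 53, 54, 41, 30, 32, 32, 31, 31, 30, 30, 43, 43, 41, 42, 42, 41, 51, 63]
212 315.5 342.5 [53, 54, 54, 53, 52, 50, 32, 31, 31, 31, 31, 32, 30, 30, 32, 40, 41, 41, 40, 55, 64, 64]
218 311.5 334.5 [52, 52, 52, 50, 40, 37, 31, 31, 29, 30, 31, 30, 31, 30, 31, 44, 54, 63, 64, 63, 62, 62]
205 328.5 335.5 [75, 74, 75, 69, 42, 39, 53, 172, 192, 192, 192]
212 328.5 335.5 [78, 79, 81, 71, 40, 39, 52, 162, 190, 189, 188]
216 328.5 335.5 [79, 79, 78, 71, 40, 40, 41, 128, 180, 178, 177]
219 328.5 337.5 [76, 74, 74, 67, 42, 39, 41, 63, 129, 186, 181]
[43, 45, 47, 45, 38, 36, 36, 37, 36, 40, 37, 36, 37, 36, 36, 40, 45, 38, 31, 33, 34, 31, 29, 30, 31, 32, 31, 31, 32, 30]
[39, 44, 44, 39, 41, 37, 40, 41, 40, 43, 32, 39, 42, 38, 46, 55, 78, 76, 73, 74, 70, 72, 73, 72]h.py:13: RuntimeWarning: invalid value encountered in scalar divide
  return (m*xx).sum()/m.sum(),(m*yy).sum()/m.sum()
```

```bash
python3 - <<'E'
from h import *
d=pickle.load(open("d2.pkl","rb"));w=d["wrist"]
g=cv2.GaussianBlur(cv2.cvtColor(w["pixels"],cv2.COLOR_RGB2GRAY),(3,3),0)
for v in range(182,200,2):print(v,g[v,308:344].tolist())
for r in(.00675,.00825):
  p=proj(w,np.array([.579,-.0634,.065])+r*circ);print(p.min(0),p.max(0))
E
```

```text
182 [54, 54, 53, 53, 53, 53, 52, 52, 53, 53, 53, 54, 54, 54, 54, 54, 55, 54, 54, 54, 54, 54, 53, 53, 53, 53, 53, 53, 53, 53, 53, 53, 53, 53, 53, 53]
184 [54, 54, 55, 54, 54, 53, 53, 53, 53, 52, 50, 47, 45, 45, 44, 44, 44, 46, 46, 46, 49, 52, 54, 55, 54, 53, 53, 53, 53, 53, 53, 53, 53, 53, 53, 53]
186 [54, 54, 54, 54, 54, 53, 53, 53, 50, 46, 41, 37, 37, 38, 39, 39, 41, 45, 47, 44, 42, 43, 47, 51, 54, 54, 54, 53, 53, 53, 53, 54, 54, 54, 54, 53]
188 [54, 54, 54, 54, 54, 54, 53, 49, 42, 37, 35, 35, 35, 35, 35, 35, 37, 38, 38, 38, 37, 38, 40, 44, 49, 53, 54, 55, 54, 53, 53, 53, 53, 53, 53, 53]
190 [54, 54, 54, 54, 54, 53, 50, 44, 38, 36, 35, 35, 35, 35, 35, 36, 36, 36, 37, 37, 38, 38, 38, 40, 45, 50, 53, 54, 53, 52, 53, 54, 54, 54, 54, 54]
192 [54, 53, 53, 53, 54, 53, 49, 44, 38, 34, 34, 35, 35, 35, 35, 36, 37, 37, 37, 37, 38, 38, 38, 40, 45, 49, 51, 53, 53, 53, 54, 54, 54, 54, 54, 54]
194 [54, 54, 53, 53, 53, 53, 49, 43, 38, 35, 34, 34, 34, 35, 36, 37, 38, 38, 38, 38, 38, 37, 38, 41, 46, 49, 51, 50, 48, 46, 46, 48, 51, 53, 53, 55]
196 [52, 52, 51, 52, 53, 53, 51, 46, 42, 39, 35, 34, 34, 36, 37, 37, 37, 37, 37, 37, 37, 38, 40, 42, 43, 42, 42, 42, 40, 40, 40, 40, 41, 42, 43, 45]
198 [52, 53, 52, 52, 52, 53, 53, 52, 49, 47, 44, 40, 37, 36, 36, 37, 36, 37, 38, 38, 40, 42, 41, 40, 40, 40, 40, 41, 41, 40, 41, 41, 41, 41, 40, 40]
[316.58017204 184.45912321] [332.65709758 199.97050138]
[314.79340551 182.70854241] [334.44298129 201.66735407]
```

Request:
{"method": "jog_arm", "body": {"motion": [{"x": 1.3,"y": -0.6,"z": 10,"spin": 0,"fingers": 1},{"x": 1.3,"y": -0.6,"z": 22,"spin": 0,"fingers": 1},{"x": 1.3,"y": -0.6,"z": 32,"spin": 0,"fingers": 1},{"x": 1.3,"y": -0.6,"z": 38,"spin": 0,"fingers": 1},{"x": 1.3,"y": -0.6,"z": 41,"spin": 0,"fingers": 1},{"x": 1.3,"y": -0.6,"z": 44,"spin": 0,"fingers": 1},{"x": 1.3,"y": -0.6,"z": 46,"spin": 0,"fingers": 1},{"x": 1.3,"y": -0.6,"z": 46,"spin": 0,"fingers": 1}]}}

```text
clock: 5.72
eef_pos: [0.579, -0.063, 0.147]
tool_rot: [0.983, 0.182, -0.0, 0.0]
ft_force: [-1.4, -0.9, -0.8]
grip_width: 0.0247
grasp_force: 60.1
```

Request:
{"method": "jog_arm", "body": {"motion": [{"x": 0,"y": 0,"z": 3,"spin": 0,"fingers": 1},{"x": 0,"y": 0,"z": 6,"spin": 0,"fingers": 1},{"x": 0,"y": 0,"z": 6,"spin": 0,"fingers": 1}]}}

```text
clock: 6.1
eef_pos: [0.579, -0.063, 0.1406]
tool_rot: [0.983, 0.182, -0.001, 0.0]
ft_force: [-0.9, -1.2, -2.7]
grip_width: 0.0245
grasp_force: 60.2
```

Request:
{"method": "jog_arm", "body": {"motion": [{"x": 0,"y": 0,"z": 4,"spin": 0,"fingers": 1},{"x": 0,"y": 0,"z": 8,"spin": 0,"fingers": 1},{"x": 0,"y": 0,"z": 12,"spin": 0,"fingers": 1},{"x": 0,"y": 0,"z": 15,"spin": 0,"fingers": 1},{"x": 0,"y": 0,"z": 15,"spin": 0,"fingers": 1}]}}

```text
clock: 6.72
eef_pos: [0.579, -0.0629, 0.1257]
tool_rot: [0.983, 0.182, -0.001, -0.0]
ft_force: [-2.5, -2.1, -2.8]
grip_width: 0.025
grasp_force: 60.2
```

Request:
{"method": "jog_arm", "body": {"motion": [{"x": -0.4,"y": 0.2,"z": 2,"spin": 0,"fingers": 1},{"x": -0.4,"y": 0.2,"z": 4,"spin": 0,"fingers": 1},{"x": -0.4,"y": 0.2,"z": 6,"spin": 0,"fingers": 1},{"x": -0.4,"y": 0.2,"z": 6,"spin": 0,"fingers": 1}]}}

```text
clock: 7.22
eef_pos: [0.579, -0.063, 0.12]
tool_rot: [0.983, 0.182, -0.0, -0.0]
ft_force: [-2.4, -1.5, -2.2]
grip_width: 0.0243
grasp_force: 60.2
```

Request:
{"method": "jog_arm", "body": {"motion": [{"x": 0,"y": 0,"z": 3,"spin": 0,"fingers": 1},{"x": 0,"y": 0,"z": 5,"spin": 0,"fingers": 1},{"x": 0,"y": 0,"z": 7,"spin": 0,"fingers": 1},{"x": 0,"y": 0,"z": 8,"spin": 0,"fingers": 1},{"x": 0,"y": 0,"z": 8,"spin": 0,"fingers": 1}]}}

```text
clock: 7.85
eef_pos: [0.5792, -0.0631, 0.1131]
tool_rot: [0.983, 0.182, 0.0, 0.0]
ft_force: [-5.2, -1.0, 5.8]
grip_width: 0.0251
grasp_force: 60.7
```

Request:
{"method": "jog_arm", "body": {"motion": [{"x": 0,"y": 0,"z": 1,"spin": 0,"fingers": 1},{"x": 0,"y": 0,"z": 1,"spin": 0,"fingers": 1},{"x": 0,"y": 0,"z": 1,"spin": 0,"fingers": 1},{"x": 0,"y": 0,"z": 1,"spin": 0,"fingers": 1},{"x": 0,"y": 0,"z": 1,"spin": 0,"fingers": 1},{"x": 0,"y": 0,"z": 1,"spin": 0,"fingers": 1}]}}

```text
clock: 8.6
eef_pos: [0.5792, -0.063, 0.1125]
tool_rot: [0.983, 0.182, 0.001, 0.0]
ft_force: [-4.9, -0.3, 8.0]
grip_width: 0.0249
grasp_force: 60.9
```

Request:
{"method": "jog_arm", "body": {"motion": [{"x": 0,"y": 0,"z": -10,"spin": 0,"fingers": 1},{"x": 0,"y": 0,"z": -25,"spin": 0,"fingers": 1},{"x": 0,"y": 0,"z": -42,"spin": 0,"fingers": 1},{"x": 0,"y": 0,"z": -54,"spin": 0,"fingers": 1},{"x": 6,"y": -10,"z": -55,"spin": 0,"fingers": 1},{"x": 14,"y": -25,"z": -55,"spin": 0,"fingers": 1},{"x": 21.8,"y": -39,"z": -55,"spin": 0,"fingers": 1},{"x": 21.8,"y": -39,"z": -55,"spin": 0,"fingers": 1}]}}

```text
clock: 9.6
eef_pos: [0.5853, -0.0169, 0.1657]
tool_rot: [0.983, 0.184, -0.001, -0.0]
ft_force: [-0.2, 0.2, 0.0]
grip_width: 0.0242
grasp_force: 60.4
```

Request:
{"method": "jog_arm", "body": {"motion": [{"x": 0,"y": 0,"z": 0,"spin": 0,"fingers": 1},{"x": 0,"y": 0,"z": 3,"spin": 0,"fingers": 1},{"x": 0,"y": 0,"z": 6,"spin": 0,"fingers": 1},{"x": 0,"y": 0,"z": 9,"spin": 0,"fingers": 1},{"x": 0,"y": 0,"z": 12,"spin": 0,"fingers": 1},{"x": 0,"y": 0,"z": 15,"spin": 0,"fingers": 1},{"x": 0,"y": 0,"z": 15,"spin": 0,"fingers": 1}]}}

```text
clock: 10.48
eef_pos: [0.5852, -0.0189, 0.151]
tool_rot: [0.983, 0.182, -0.0, -0.0]
ft_force: [-0.9, 0.2, -1.3]
grip_width: 0.0245
grasp_force: 60.4
```

Request:
{"method": "jog_arm", "body": {"motion": [{"x": 0,"y": 0,"z": 2,"spin": 0,"fingers": 1},{"x": 0,"y": 0,"z": 4,"spin": 0,"fingers": 1},{"x": 0,"y": 0,"z": 5,"spin": 0,"fingers": 1},{"x": 0,"y": 0,"z": 5,"spin": 0,"fingers": 1}]}}

```text
clock: 10.98
eef_pos: [0.5853, -0.0189, 0.1461]
tool_rot: [0.983, 0.182, -0.0, -0.0]
ft_force: [-0.5, -1.1, -1.8]
grip_width: 0.025
grasp_force: 60.4
```

Request:
{"method": "jog_arm", "body": {"motion": [{"x": 0,"y": 0,"z": 4,"spin": 0,"fingers": 1},{"x": 0,"y": 0,"z": 8,"spin": 0,"fingers": 1},{"x": 0,"y": 0,"z": 12,"spin": 0,"fingers": 1},{"x": 0,"y": 0,"z": 16,"spin": 0,"fingers": 1},{"x": 0,"y": 0,"z": 20,"spin": 0,"fingers": 1},{"x": 0,"y": 0,"z": 20,"spin": 0,"fingers": 1}]}}

```text
clock: 11.72
eef_pos: [0.5852, -0.0189, 0.1257]
tool_rot: [0.983, 0.182, -0.0, -0.0]
ft_force: [-1.6, -1.2, -1.7]
grip_width: 0.0249
grasp_force: 60.4
```

Request:
{"method": "jog_arm", "body": {"motion": [{"x": 0,"y": 0,"z": 2,"spin": 0,"fingers": 1},{"x": 0,"y": 0,"z": 4,"spin": 0,"fingers": 1},{"x": 0,"y": 0,"z": 6,"spin": 0,"fingers": 1},{"x": 0,"y": 0,"z": 6,"spin": 0,"fingers": 1}]}}

```text
clock: 12.22
eef_pos: [0.5856, -0.0189, 0.1213]
tool_rot: [0.983, 0.182, 0.0, 0.0]
ft_force: [-2.9, -0.2, 5.3]
grip_width: 0.025
grasp_force: 60.8
```

Request:
{"method": "jog_arm", "body": {"motion": [{"x": 0,"y": 0,"z": 1.5,"spin": 0,"fingers": 1},{"x": 0,"y": 0,"z": 1.5,"spin": 0,"fingers": 1},{"x": 0,"y": 0,"z": 1.5,"spin": 0,"fingers": 1},{"x": 0,"y": 0,"z": 1.5,"spin": 0,"fingers": 1},{"x": 0,"y": 0,"z": 1.5,"spin": 0,"fingers": 1},{"x": 0,"y": 0,"z": 1.5,"spin": 0,"fingers": 1}]}}

```text
clock: 12.98
eef_pos: [0.5856, -0.0188, 0.1204]
tool_rot: [0.983, 0.182, 0.001, 0.0]
ft_force: [-4.3, 0.0, 8.4]
grip_width: 0.0246
grasp_force: 61.1
```

Request:
{"method": "jog_arm", "body": {"motion": [{"x": 0,"y": 0,"z": -10,"spin": 0,"fingers": 1},{"x": 0,"y": 0,"z": -25,"spin": 0,"fingers": 1},{"x": 0,"y": 0,"z": -40,"spin": 0,"fingers": 1},{"x": 0,"y": 0,"z": -47,"spin": 0,"fingers": 1},{"x": 6,"y": -10,"z": -47,"spin": 0,"fingers": 1},{"x": 14,"y": -25,"z": -47,"spin": 0,"fingers": 1},{"x": 22,"y": -39,"z": -47,"spin": 0,"fingers": 1},{"x": 22,"y": -39,"z": -47,"spin": 0,"fingers": 1}]}}

```text
clock: 13.98
eef_pos: [0.5919, 0.0274, 0.1652]
tool_rot: [0.983, 0.184, -0.0, -0.0]
ft_force: [-0.2, -0.6, -2.0]
grip_width: 0.0247
grasp_force: 60.5
```

Request:
{"method": "jog_arm", "body": {"motion": [{"x": 0,"y": 0,"z": 0,"spin": 0,"fingers": 1},{"x": 0,"y": 0,"z": 3,"spin": 0,"fingers": 1},{"x": 0,"y": 0,"z": 6,"spin": 0,"fingers": 1},{"x": 0,"y": 0,"z": 9,"spin": 0,"fingers": 1},{"x": 0,"y": 0,"z": 12,"spin": 0,"fingers": 1},{"x": 0,"y": 0,"z": 15,"spin": 0,"fingers": 1},{"x": 0,"y": 0,"z": 15,"spin": 0,"fingers": 1}]}}

```text
clock: 14.85
eef_pos: [0.5917, 0.0254, 0.1504]
tool_rot: [0.983, 0.182, -0.0, -0.0]
ft_force: [-0.1, -1.4, -1.7]
grip_width: 0.0249
grasp_force: 60.5
```

The two readings differ by 8 mm, so hole1 is the shallow bore and hole0 the medium one. Hole2 should be the deep one.

Request:
{"method": "jog_arm", "body": {"motion": [{"x": 0,"y": 0,"z": 2,"spin": 0,"fingers": 1},{"x": 0,"y": 0,"z": 4,"spin": 0,"fingers": 1},{"x": 0,"y": 0,"z": 5,"spin": 0,"fingers": 1},{"x": 0,"y": 0,"z": 5,"spin": 0,"fingers": 1}]}}

```text
clock: 15.35
eef_pos: [0.5918, 0.0254, 0.1456]
tool_rot: [0.983, 0.182, -0.0, -0.0]
ft_force: [0.6, 0.3, -2.2]
grip_width: 0.0248
grasp_force: 60.5
```

Request:
{"method": "jog_arm", "body": {"motion": [{"x": 0,"y": 0,"z": 4,"spin": 0,"fingers": 1},{"x": 0,"y": 0,"z": 4,"spin": 0,"fingers": 1}]}}

```text
clock: 15.6
eef_pos: [0.5918, 0.0254, 0.1413]
tool_rot: [0.983, 0.182, -0.0, -0.0]
ft_force: [-0.4, -0.2, -1.8]
grip_width: 0.0248
grasp_force: 60.5
```

Request:
{"method": "jog_arm", "body": {"motion": [{"x": 0,"y": 0,"z": 4,"spin": 0,"fingers": 1},{"x": 0,"y": 0,"z": 8,"spin": 0,"fingers": 1},{"x": 0,"y": 0,"z": 12,"spin": 0,"fingers": 1},{"x": 0,"y": 0,"z": 16,"spin": 0,"fingers": 1},{"x": 0,"y": 0,"z": 18,"spin": 0,"fingers": 1},{"x": 0,"y": 0,"z": 20,"spin": 0,"fingers": 1},{"x": 0,"y": 0,"z": 20,"spin": 0,"fingers": 1}]}}

```text
clock: 16.48
eef_pos: [0.5918, 0.0254, 0.1215]
tool_rot: [0.983, 0.182, -0.0, -0.0]
ft_force: [-1.7, 0.3, -2.7]
grip_width: 0.025
grasp_force: 60.5
```

Request:
{"method": "jog_arm", "body": {"motion": [{"x": 0,"y": 0,"z": 2,"spin": 0,"fingers": 1},{"x": 0,"y": 0,"z": 4,"spin": 0,"fingers": 1},{"x": 0,"y": 0,"z": 6,"spin": 0,"fingers": 1},{"x": 0,"y": 0,"z": 8,"spin": 0,"fingers": 1},{"x": 0,"y": 0,"z": 8,"spin": 0,"fingers": 1}]}}

```text
clock: 17.1
eef_pos: [0.5918, 0.0254, 0.1134]
tool_rot: [0.983, 0.182, -0.0, -0.0]
ft_force: [-2.1, 0.7, -2.1]
grip_width: 0.0245
grasp_force: 60.5
```

Request:
{"method": "jog_arm", "body": {"motion": [{"x": 0,"y": 0,"z": 2,"spin": 0,"fingers": 1},{"x": 0,"y": 0,"z": 4,"spin": 0,"fingers": 1},{"x": 0,"y": 0,"z": 6,"spin": 0,"fingers": 1},{"x": 0,"y": 0,"z": 8,"spin": 0,"fingers": 1},{"x": 0,"y": 0,"z": 9,"spin": 0,"fingers": 1},{"x": 0,"y": 0,"z": 9,"spin": 0,"fingers": 1}]}}

```text
clock: 17.85
eef_pos: [0.592, 0.0255, 0.1055]
tool_rot: [0.983, 0.182, 0.0, -0.0]
ft_force: [-4.8, 1.7, 5.1]
grip_width: 0.0245
grasp_force: 60.9
```

Request:
{"method": "jog_arm", "body": {"motion": [{"x": 0,"y": 0,"z": 1.5,"spin": 0,"fingers": 1},{"x": 0,"y": 0,"z": 1.5,"spin": 0,"fingers": 1},{"x": 0,"y": 0,"z": 1.5,"spin": 0,"fingers": 1},{"x": 0,"y": 0,"z": 1.5,"spin": 0,"fingers": 1},{"x": 0,"y": 0,"z": 1.5,"spin": 0,"fingers": 1},{"x": 0,"y": 0,"z": 1.5,"spin": 0,"fingers": 1}]}}

```text
clock: 18.6
eef_pos: [0.5921, 0.0255, 0.1045]
tool_rot: [0.983, 0.182, 0.0, -0.0]
ft_force: [-5.3, -0.1, 7.9]
grip_width: 0.0247
grasp_force: 61.1
```

Request:
{"method": "jog_arm", "body": {"motion": [{"x": 0,"y": 0,"z": -2,"spin": 0,"fingers": 1},{"x": 0,"y": 0,"z": -3.5,"spin": 0,"fingers": 1},{"x": 0,"y": 0,"z": -3.5,"spin": 0,"fingers": 1},{"x": 0,"y": 0,"z": -3.5,"spin": 0,"fingers": 0.6},{"x": 0,"y": 0,"z": -3.5,"spin": 0,"fingers": -1},{"x": 0,"y": 0,"z": -3.5,"spin": 0,"fingers": -1},{"x": 0,"y": 0,"z": -3.5,"spin": 0,"fingers": -1},{"x": 0,"y": 0,"z": -3.5,"spin": 0,"fingers": -1}]}}

```text
clock: 19.6
eef_pos: [0.5923, 0.0253, 0.1069]
tool_rot: [0.983, 0.182, 0.0, 0.0]
ft_force: [0.4, 0.5, 0.8]
grip_width: 0.0855
grasp_force: 0.0
```

Request:
{"method": "jog_arm", "body": {"motion": [{"x": 0,"y": 0,"z": 0,"spin": 0,"fingers": -1},{"x": 0,"y": 0,"z": 0,"spin": 0,"fingers": -1},{"x": 0,"y": 0,"z": -10,"spin": 0,"fingers": -1},{"x": 0,"y": 0,"z": -30,"spin": 0,"fingers": -1},{"x": 0,"y": 0,"z": -55,"spin": 0,"fingers": -1},{"x": 0,"y": 0,"z": -85,"spin": 0,"fingers": -1},{"x": 0,"y": 0,"z": -110,"spin": 0,"fingers": -1},{"x": 0,"y": 0,"z": -110,"spin": 0,"fingers": -1}]}}

```text
clock: 20.6
eef_pos: [0.5937, 0.0255, 0.2199]
tool_rot: [0.983, 0.182, 0.003, 0.0]
ft_force: [-0.8, 0.5, -0.7]
grip_width: 0.0851
grasp_force: 0.0
```

```bash
python3 - <<'E'
from h import *
from workcell import readout,camera
o=readout.get_obs();print(o["clock"],o["eef_pos"],o["ft_force"],o["grip_width"])
c=camera("scene");w=camera("wrist")
print([proj(k,[[.592,.0255,.145],[.592,.0255,.105],[.592,.0255,.065]]).round(1).tolist() for k in(c,w)])
cv2.imwrite("pics/f.png",np.hstack([cv2.resize(c["pixels"][140:300,290:450],(400,400)),cv2.resize(w["pixels"][100:300,220:420],(400,400))])[:,:,::-1])
E
```

```text
20.6 [0.59365767 0.02547955 0.21994088] [-0.76597115  0.54520071 -0.7278259 ] 0.08506954762452952
[[[377.7, 195.7], [376.2, 211.4], [374.8, 226.2]], [[324.9, 216.7], [325.0, 200.0], [325.0, 187.5]]]
```

View pics/f.png

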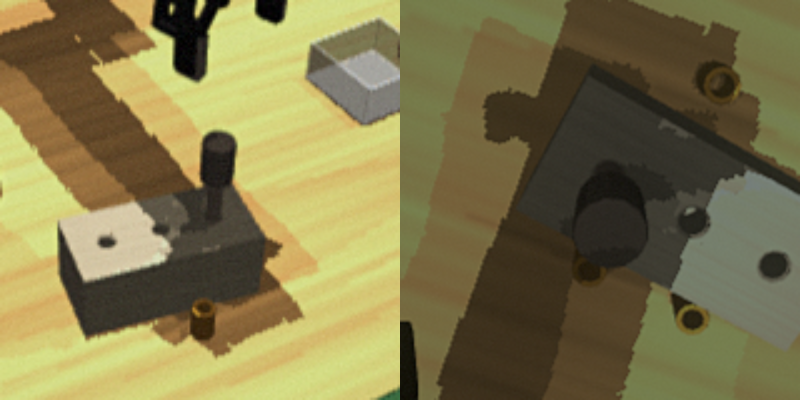

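The rod stands upright in the left bore. Its top is at scene (377,195), against a predicted (377.7,195.7) for fully home. The gripper is clear and the sleeves are standing. I'll hand in.

```bash
python3 -c "
from workcell import bot
print(bot.job_done())"
```

```text
the job is handed in; nothing more can be done
None
```

The job is handed in, with no verdict returned: the bores gauged about 37 mm (right), 29 mm (middle) and 45 mm (left), each pressed at about 10 N, and the rod now stands free and fully home in the left, deepest bore.

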